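# Hold the tall glass cell in the light gauge's beam

## Task

Slide the light gauge's shutter fully open, then take the taller of the two glass cells out of its stand, gripping it by its two frosted faces only (never let the fingers touch the clear faces), and hold it upright in the light path: centred between the two lenses at lens height, with its clear faces square to the lenses. Finish while still holding it there, steady, clear of the gauge; leave the short cell in its stand and everything else where it is.

Things in the scene. Friction and masses are not known exactly. Their poses are not given: they have to be found in the camera images.
- beam_mid (a point): Middle of the light gauge's light path: half-way between its two round lenses (24 mm wide, black rim), 85 mm above the worktop, clear air above. Its x axis runs along the beam from the receiver head (at -x, with a plug on its end) to the lamp head (at +x, with the shutter); y is across the beam, z up.
- shutter_tab (a point): Grip point of the black tab that moves the lamp's shutter: an upright block 14 x 14 mm, from 116 to 148 mm above the worktop, just over the lamp head's top (113 mm); this point is on its axis, 136 mm up. It slides along the gauge's y axis.
- shutter (a joint): Shutter travel in m: 0 = closed (dark blade in front of the lamp's lens), 0.035 = fully open, at its stop. Grows as the tab slides along the gauge's +y. Takes about 2 N to slide and stays where it is left.
- cell_centre (a point): Centre of the tall glass cell (90 mm tall), upright in a low stand. In plan 40 mm along its x, 24 mm along its y. The two wide faces at +y and -y are frosted (matt, pale, 40 mm wide, 24 mm apart): grip these, fingers closing along y. The two narrow faces at +x and -x are clear and must not be touched; light goes through them along x. z up.
- short_cell_centre (a point): Centre of the short cell: the same in plan, but only 58 mm tall; it stands in a stand of its own and stays there.
- cap: Bystander: small round plastic cap, 26 mm wide, 22 mm high.
- tag: Bystander: small pale work tag lying flat, 18 x 55 x 8 mm.
- cell_clear_a: The tall cell's clear face at its -x (18 x 72 mm); the origin is the underside centre of the cell.
- cell_clear_b: The tall cell's clear face at its +x (18 x 72 mm); the origin is the underside centre of the cell.
- cell: The tall cell, 0.08 to 0.16 kg; origin at the centre of its underside, 45 mm below its centre. Glass body 80 mm tall; above it a black stopper, 30 x 18 x 10 mm.
- gauge: Light gauge, fixed: a rail 184 x 44 mm on two feet, its top 38 mm up; two grey heads (40 mm along the beam, 56 mm wide, top 113 mm up) face each other over an open gap of about 95 mm. Origin at the centre of its underside, 85 mm below the middle of the light path; same axes.
- bolt: Bystander: hex screw standing on its head, 15 mm wide, 35 mm high.
- stand: The tall cell's stand: aluminium block, fixed, 68 x 52 x 18 mm, its axes parallel to the cell's; pocket 12 mm deep (floor 6 mm above the worktop), about 1.5 mm loose round the cell. Origin at the centre of its underside.
Mind the look-alikes: they are no part of the job. Leave any orange or purple look-alike of the cell alone.

How it is judged:
On the way, in this order (a step that is already met when the one before it is completed fails the run):
1. the shutter is slid fully open while the cell still stands in its stand (value of joint shutter above 0.03 m and distance of cell_centre from where it was at the start of the episode below 0.02 m), for 0.2 s.
2. the tall cell is lifted out of the stand in the fingers (height (world z) of cell above 0.03 m and contact force between the fingers and cell above 1 N), for 0.2 s.
At the end, for the whole second after the job is handed in: Shutter open over 30 of 35 mm; tall cell held still in the fingers, upright and square to the lenses within 8 degrees, its centre within 8 mm of the light path sideways, 15 mm in height, 20 mm along it; cell and arm clear of the gauge; short cell still in its pocket (value of joint shutter above 0.03 m and x of cell_centre in the frame of beam_mid between -0.02 and 0.02 m and y of cell_centre in the frame of beam_mid between -0.008 and 0.008 m and z of cell_centre in the frame of beam_mid between -0.015 and 0.015 m and angle between the x axis of cell and the x axis of beam_mid, either way round below 0.14 rad and angle between cell's own z axis and vertical below 0.14 rad and linear speed of cell below 0.02 m/s and contact force between the fingers and cell above 1 N and contact force between cell and gauge below 0.2 N and contact force between the arm and gauge below 0.5 N and distance of short_cell_centre from where it was at the start of the episode below 0.01 m and angle between short_cell_centre's own z axis and vertical below 0.1 rad); the arm keeps its last pose, push and grip.
It fails at once if a finger touches a clear face of the tall cell (contact force between the fingers and cell_clear_a above 0.3 N or contact force between the fingers and cell_clear_b above 0.3 N).
It fails at once if the short cell is pulled out or knocked over (distance of short_cell_centre from where it was at the start of the episode above 0.02 m).
It fails at once if a bystander is pushed away (distance of any of bolt, cap, tag from where it was at the start of the episode above 0.04 m).
It also fails if it takes over 45 s, if anything falls off the work surface, if the arm or the gripper's body presses on something with over 40 N, if the wrist force passes 120 N, or if a joint passes its speed limit or range.

## Robot

A 6-joint arm with a two-finger parallel gripper is mounted at the origin on a cart in front of the work surface, level with it; the furniture and walls round the work are solid. World frame = base frame: x ahead of the robot, y to its left, z up, the work surface at z = 0. Lengths are in m, angles in rad, forces in N, time in s.
With the tool pointing down it reaches from about 0.325 to 0.9 m from the base axis. Payload 3.5 kg.
Tool frame: the origin (TCP) lies between the finger pads; the fingertips stand 11 mm ahead of it and the grasp point (between the pads) lies 8 mm behind it; z points along the fingers, x is the direction in which the jaws open and shut, and the axes are right-handed (so a half turn about z gives the same grasp; the last joint's range is limited). The gripper opens to 85 mm and grips with 20 to 120 N. Pads are 22 mm wide; open, the fingers measure 114 mm over their backs; the gripper's body (76 mm by 85 mm) begins 54 mm behind the grasp point. The pads swing forward as they close: fully open they stand 13 mm farther back than shut.
Start: joints at [-1.371, 0.276, -0.026, 1.268, 0, 1.467], TCP at [0.186, -0.597, 0.242] pointing down, gripper open.
Joint ranges: [-3.12, 3.12], [-0.85, 1.88], [-1.08, 1.24], [-1.95, 2.15], [-1.57, 1.53], [-3.14, 3.14]. Speed limits (rad/s): [2.57, 2.57, 3.14, 3.14, 3.14, 3.14].

## Interface

Orientations are given as a rotation vector (axis times angle).
In Python, from plant import status, read_camera, camera_model, env, trace, mark_of gives the robot as it stands. The module is installed in compiled form; this text tells all that it offers.
- The arm moves only by the shell command python3 -m handwheel 'ROWS' [FORCE]. ROWS is JSON, a list of rows, each an object of numbers: "grip": the gripper command: -1 is fully open, 1 is shut, values between are in proportion; "dx", "dy", "dz": the shift along the world's x, y, z in cm; "wx", "wy", "wz": the turn, a rotation vector about the world's x, y, z in degrees. In form: [{"grip": .., "dx": .., "dy": .., "dz": .., "wx": .., "wy": .., "wz": ..}, ...]. A call has 1 to 12 rows; each row is the pose to reach, as a shift and turn from the pose measured when the call began; what a row does not reach only later rows make up. A row lasts 1/10 s, in which the tool goes at most 50 mm and 8.59 degrees, less where a joint would pass 70% of its speed; a pose out of reach is approached as far as the arm can. A call with a gripper value outside its range is refused whole. The fingers move at their own pace and stop on an object; FORCE is the grip in N (left out, the last holds). Time passes only in rows, so rows that repeat a pose let the fingers close. It gives the time, the measured TCP pose, the force and the opening at its end, in the units of the state.
- status.get_obs(): the state, without advancing time (a new reading comes with each control period).
- read_camera(name): name is "scene" or "top" or "wrist"; returns the picture (480x640x3 uint8, blue, green, red); there is no depth.
- camera_model(name): a dict with "vertical_fov" (degrees; the focal length in pixels is half the picture's height over the tangent of half this angle, whatever the lens; pixels are square), "cx", "cy" (the principal point, pixels), "extrinsics" (4x4, takes a point from camera to world coordinates). Camera axes: x right, y down, z forward; pixel columns grow to the right and rows downward; lengths in m; the calibration is good to about 2 mm. The wrist camera is an equidistant fisheye: a pixel r from the principal point sees the ray r / f radians off the axis. A picture is of the moment at which its call begins: read the wrist's pose just before it. camera_model takes no time and is no camera call; for the wrist camera it gives the pose at the moment of the call.
- env.job_done(): hands the job in, once; it reports no verdict.
Trained networks look in the newest picture that a camera, given by its name, has taken for a name from the list of things; names that differ only in an ending like _2 or _b are one class to them, and where a whole thing is asked for, a point or a joint stands for the part that bears it (a point fixed in the world has none). Each returns a list of dicts, best first, with "confidence" (0 to 1); they miss things now and then, are a little off and sometimes report something else, mostly with a low value. They report only what shows in the picture. A call takes as long as a camera call. They do not tell look-alikes from the thing itself.
- trace(label, camera): "pixels" (480x640 bool, what is visible of it) and "bbox" ([left, top, right, bottom] in pixels, round what is visible of it).
- mark_of(label, camera): "location" ([column, row] in pixels: a listed point, or the origin of a listed thing).
The state is a dict: "clock": time; "joint_positions": joint angles; "qvel": joint speeds; "joint_efforts": joint torques, N m; "tcp_pos": TCP position; "ee_rot": TCP orientation; "force": force on the tool from outside, world axes, zero at the start; "moment": the same for the moment, N m; "grip_width": finger opening in m.
Only numpy, scipy, OpenCV 4.12 (cv2) and the standard library are available. Lean on these libraries where they do the work, as an engineer would, in place of code of your own. Each camera call takes 0.05 s, during which the arm holds its last target. There are 200 camera calls.

## Working session

There is one attempt and no reset: what is moved stays moved. The work goes in short steps, Python scripts to look and compute and a shell command to move; the robot and the scene stay as the last step left them, time stands still between calls to the robot, and variables do not carry over. Pictures are saved under pics/ and viewed, about 8 in all and at most 12, crops included, and the job is handed in when it is done.

```bash
mkdir -p pics
cat > h.py <<'E'
import numpy as np, cv2
from plant import status, read_camera, camera_model, env, trace, mark_of
def ray(cam,px,m=None):
    m=m or camera_model(cam); f=240/np.tan(np.radians(m["vertical_fov"])/2)
    d=np.array([px[0]-m["cx"],px[1]-m["cy"]])
    if cam=="wrist":
        r=np.hypot(*d); t=r/f; v=np.r_[np.sin(t)*d/max(r,1e-9),np.cos(t)]
    else: v=np.r_[d/f,1]
    E=np.array(m["extrinsics"]); return E[:3,3],E[:3,:3]@v
def atz(cam,px,z,m=None):
    o,v=ray(cam,px,m); return o+v*(z-o[2])/v[2]
E
python3 - <<'E'
from h import *
print(status.get_obs())
a=read_camera("scene");b=read_camera("top")
cv2.imwrite("pics/scene.png",a);cv2.imwrite("pics/top.png",b)
Z=dict(beam_mid=.085,shutter_tab=.136,cell_centre=.051,short_cell_centre=.035,gauge=0,cell=.006,stand=0)
for c in("scene","top"):
  print(c,camera_model(c)["extrinsics"])
  for n,z in Z.items():
    for r in mark_of(n,c)[:3]: print(c,n,round(r["confidence"],2),np.round(r["location"]),np.round(atz(c,r["location"],z),3))
E
```

```text
{'clock': 0.0, 'joint_positions': array([-1.37141456e+00,  2.77161535e-01, -2.79248198e-02,  1.26797772e+00,
       -3.25695907e-05,  1.46743391e+00]), 'qvel': array([ 3.84583108e-05, -1.31945345e-03,  4.74778415e-04, -1.89765288e-04,
        1.75378391e-04,  2.18447974e-03]), 'joint_efforts': array([-1.61357071e-03, -4.45510447e+01,  2.95200312e+01,  1.64456695e-02,
       -1.31788129e-04, -3.45817838e-06]), 'tcp_pos': array([ 0.18618937, -0.59581905,  0.24112124]), 'ee_rot': array([-2.52981121,  1.86016829,  0.00266993]), 'force': array([-0.41881092, -0.6972577 ,  0.24952548]), 'moment': array([0.03535166, 0.00697877, 0.02806334]), 'grip_width': 0.08544026469801001}
scene [[ 0.62464309 -0.38826104  0.67755028 -0.09185298]
 [-0.78066701 -0.33212907  0.52938577 -0.78434984]
 [ 0.01949428 -0.85961832 -0.51056471  0.55065646]
 [ 0.          0.          0.          1.        ]]
scene shutter_tab 0.3 [268. 316.] [ 0.227 -0.44   0.136]
scene cell_centre 0.97 [415. 243.] [ 0.655 -0.445  0.051]
scene cell_centre 0.91 [335. 276.] [ 0.451 -0.388  0.051]
scene cell_centre 0.58 [484. 316.] [ 0.
[... 502 characters left out ...]
]]
top beam_mid 0.67 [386. 241.] [ 0.494 -0.459  0.085]
top shutter_tab 0.53 [376. 221.] [ 0.532 -0.43   0.136]
top shutter_tab 0.52 [301. 295.] [ 0.363 -0.264  0.136]
top cell_centre 0.63 [357. 259.] [ 0.454 -0.394  0.051]
top cell_centre 0.55 [377. 177.] [ 0.653 -0.438  0.051]
top cell_centre 0.55 [176. 218.] [0.54  0.039 0.051]
top short_cell_centre 0.57 [299. 295.] [ 0.365 -0.258  0.035]
top short_cell_centre 0.15 [355. 260.] [ 0.453 -0.39   0.035]
top gauge 0.73 [381. 245.] [ 0.493 -0.457  0.   ]
top cell 0.83 [178. 220.] [0.544 0.045 0.006]
top cell 0.78 [352. 261.] [ 0.452 -0.386  0.006]
top cell 0.74 [457. 230.] [ 0.537 -0.644  0.006]
top stand 0.73 [354. 259.] [ 0.459 -0.391  0.   ]
```

View pics/scene.png

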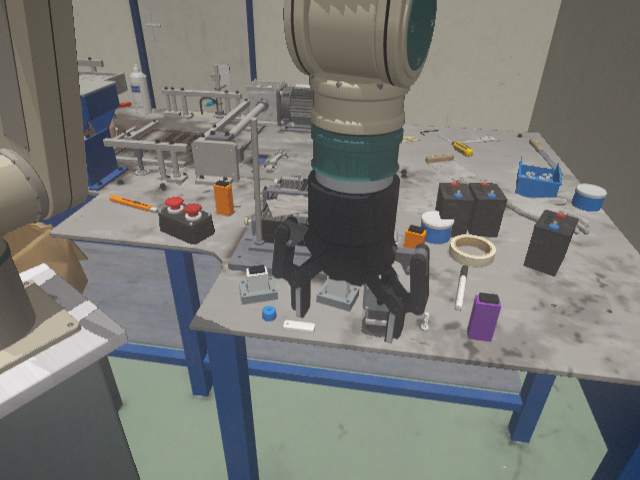

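View pics/top.png

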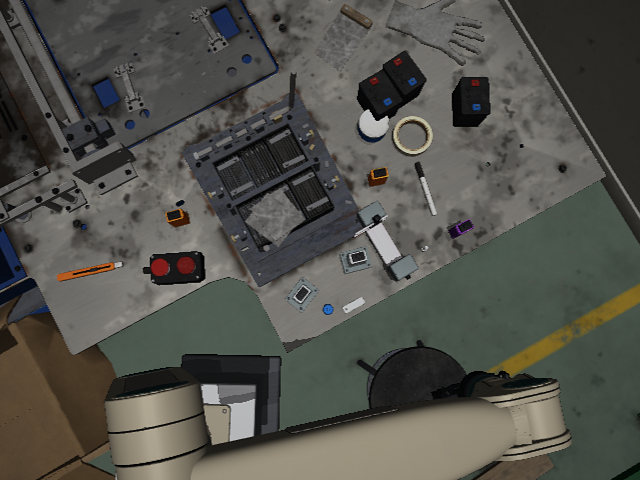

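The top view shows two grey stands, at (356,259) and (300,293), each holding a grey cell. The orange cells at (176,216) and (378,176) and the purple one at (460,229) are look-alikes. The gauge heads are at (372,213) and (401,267). I'll enlarge that area to confirm.

Run:
```python
from h import *
b=cv2.imread("pics/top.png")[190:320,270:430]
cv2.imwrite("pics/crop.png",cv2.resize(b,None,fx=4.6,fy=4.6,interpolation=cv2.INTER_CUBIC))
print(atz("scene",(262,245),0.04),atz("top",(292,105),.04),atz("top",(292,75),.3))
```

```text
[ 0.45097168 -0.19247271  0.04      ] [ 0.83273988 -0.22775154  0.04      ] [ 0.80238678 -0.23707013  0.3       ]
```

View pics/crop.png

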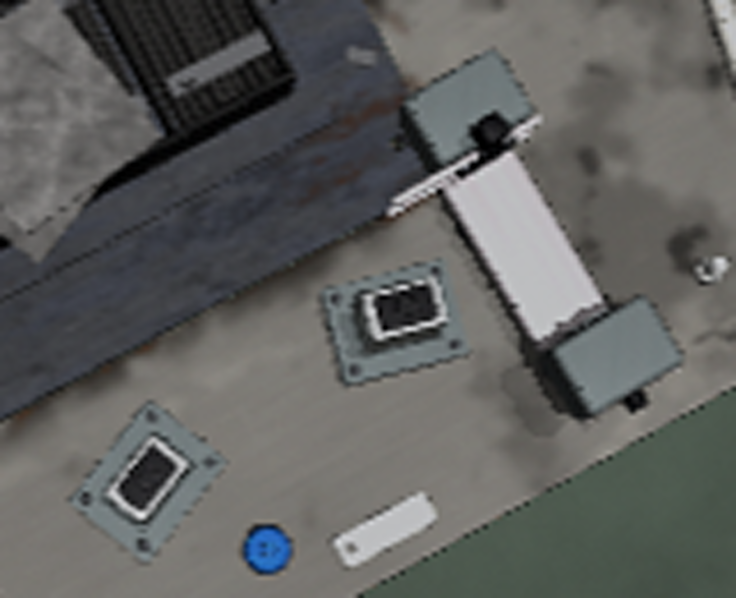

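Both crops agree. The gauge's lamp head is at crop (470,110), with the tab at crop (490,130). The receiver with its plug is at crop (615,365). The beam yaw is about 30°. The cell at crop (403,307) has its stopper displaced outward, as a tall cell's would be. The one at crop (148,478) looks like the short cell. I'll work out the numbers next.

Run:
```python
from h import *
P=lambda u,v,z:atz("top",(270+u/4.6,190+v/4.6),z)[:2]
yaw=lambda a,b:np.degrees(np.arctan2(*(b-a)[::-1]))
print("tab",P(490,130,.148))
L=[P(*p,.113) for p in((403,107),(492,50),(540,117),(440,170))]; R=[P(*p,.113) for p in((553,350),(641,295),(686,352),(588,415))]
l,r=np.mean(L,0),np.mean(R,0); print("heads",l,r,"mid",(l+r)/2,yaw(r,l),np.linalg.norm(l-r))
print("rail yaw",yaw(P(537,342,.038),P(447,190,.038)),yaw(P(603,305,.038),P(512,150,.038)))
S=[P(*p,.018) for p in((323,297),(440,262),(468,352),(345,383))]
print("stand",np.mean(S,0),yaw(S[0],S[1]),yaw(S[3],S[2]),yaw(S[3],S[0])-90,yaw(S[2],S[1])-90)
print("stopper",P(403,307,.096))
m=camera_model("scene");E=np.linalg.inv(m["extrinsics"]);f=240/np.tan(np.radians(m["vertical_fov"])/2)
for p in((.83,-.23,.04),(.80,-.237,.3)):
  q=E@np.r_[p,1];print(q[:2]/q[2]*f+[m["cx"],m["cy"]])
o=status.get_obs();print(np.degrees(cv2.Rodrigues(o["ee_rot"])[0][:, 0]*0+np.arctan2(cv2.Rodrigues(o["ee_rot"])[0][1,0],cv2.Rodrigues(o["ee_rot"])[0][0,0]))[0])
```

```text
tab [ 0.53622301 -0.42916282]
heads [ 0.5514798  -0.42210932] [ 0.43221796 -0.49695694] mid [ 0.49184888 -0.45953313] 32.11199967170378 0.1408032332771695
rail yaw 31.37517228061601 30.990345823504633
stand [ 0.45320898 -0.39319427] -71.85097247327658 -74.4514363504484 -74.56528256142684 -71.94481074819558
stopper [ 0.45405016 -0.39203674]
[374.63957608 191.34798535]
[378.75957179  94.51108572]
-72.64999371371118
```

```bash
python3 -m handwheel '[{"grip":-1,"dx":4.5,"dy":2.1,"dz":0,"wx":0,"wy":0,"wz":4},{"grip":-1,"dx":9,"dy":4.3,"dz":0,"wx":0,"wy":0,"wz":8},{"grip":-1,"dx":13.5,"dy":6.4,"dz":0,"wx":0,"wy":0,"wz":12},{"grip":-1,"dx":18,"dy":8.6,"dz":0,"wx":0,"wy":0,"wz":14},{"grip":-1,"dx":22.5,"dy":10.8,"dz":0,"wx":0,"wy":0,"wz":14},{"grip":-1,"dx":27,"dy":12.9,"dz":0,"wx":0,"wy":0,"wz":14},{"grip":-1,"dx":31,"dy":14.9,"dz":0,"wx":0,"wy":0,"wz":14},{"grip":-1,"dx":35,"dy":16.8,"dz":0,"wx":0,"wy":0,"wz":14},{"grip":-1,"dx":35,"dy":16.8,"dz":0,"wx":0,"wy":0,"wz":14},{"grip":-1,"dx":35,"dy":16.8,"dz":0,"wx":0,"wy":0,"wz":14}]'
python3 - <<'E'
from h import *
m=camera_model("wrist");w=read_camera("wrist");cv2.imwrite("pics/w1.png",w)
print(np.round(m["extrinsics"],3),m["vertical_fov"])
for n,z in dict(beam_mid=.085,shutter_tab=.136,cell_centre=.051,short_cell_centre=.035,cell=.006,stand=0).items():
    for r in mark_of(n,"wrist")[:3]: print(n,round(r["confidence"],2),np.round(r["location"]),np.round(atz("wrist",r["location"],z,m),3))
E
```

```text
clock: 1.8
tcp_pos: [0.5371, -0.4279, 0.242]
ee_rot: [2.74, -1.535, -0.001]
force: [0.8, -0.3, -0.7]
grip_width: 0.0852
[[ 0.523 -0.814 -0.252  0.601]
 [-0.852 -0.499 -0.154 -0.388]
 [-0.     0.296 -0.955  0.374]
 [ 0.     0.     0.     1.   ]] 65.70646984690485
beam_mid 0.93 [319. 289.] [ 0.493 -0.458  0.085]
shutter_tab 0.89 [318. 249.] [ 0.537 -0.43   0.136]
cell_centre 0.92 [236. 276.] [ 0.451 -0.393  0.051]
cell_centre 0.57 [479. 324.] [ 0.532 -0.637  0.051]
cell_centre 0.55 [397. 116.] [ 0.653 -0.44   0.051]
short_cell_centre 0.69 [105. 275.] [ 0.361 -0.264  0.035]
cell 0.84 [388. 118.] [ 0.654 -0.441  0.006]
cell 0.79 [246. 256.] [ 0.455 -0.392  0.006]
cell 0.66 [ 6. 33.] [0.539 0.034 0.006]
stand 0.79 [250. 258.] [ 0.454 -0.397  0.   ]
```

View pics/w1.png

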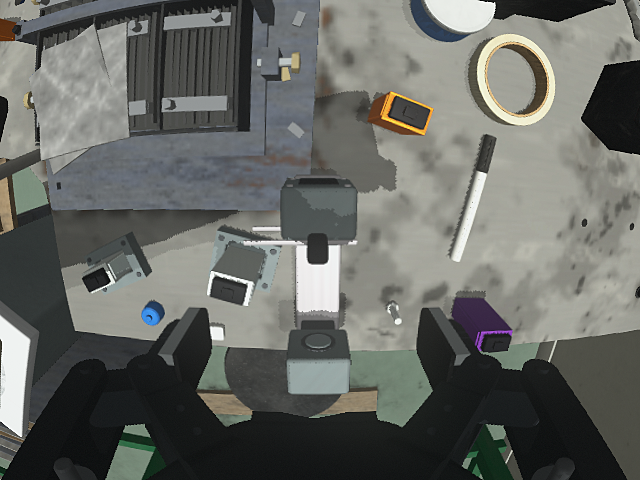

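The wrist view shows the tall cell at (236,276) in its stand and the short one at (105,275). The tab is at (318,249), lined up with the jaws, and all three views agree to about 2 mm. I'll descend and grip the tab along the gauge's y.

```bash
python3 -m handwheel '[{"grip":-1,"dx":0,"dy":-0.2,"dz":-4,"wx":0,"wy":0,"wz":0},{"grip":-1,"dx":0,"dy":-0.2,"dz":-8,"wx":0,"wy":0,"wz":0},{"grip":-1,"dx":0,"dy":-0.2,"dz":-10.8,"wx":0,"wy":0,"wz":0},{"grip":1,"dx":0,"dy":-0.2,"dz":-10.8,"wx":0,"wy":0,"wz":0},{"grip":1,"dx":0,"dy":-0.2,"dz":-10.8,"wx":0,"wy":0,"wz":0},{"grip":1,"dx":0,"dy":-0.2,"dz":-10.8,"wx":0,"wy":0,"wz":0},{"grip":1,"dx":0,"dy":-0.2,"dz":-10.8,"wx":0,"wy":0,"wz":0},{"grip":1,"dx":0,"dy":-0.2,"dz":-10.8,"wx":0,"wy":0,"wz":0},{"grip":1,"dx":0,"dy":-0.2,"dz":-10.8,"wx":0,"wy":0,"wz":0},{"grip":1,"dx":0,"dy":-0.2,"dz":-10.8,"wx":0,"wy":0,"wz":0}]' 25
```

```text
clock: 3.15
tcp_pos: [0.5363, -0.4323, 0.1368]
ee_rot: [2.737, -1.54, 0.005]
force: [-0.6, 0.6, 6.5]
grip_width: 0.0134
```

```bash
python3 -m handwheel '[{"grip":1,"dx":-0.42,"dy":0.68,"dz":0,"wx":0,"wy":0,"wz":0},{"grip":1,"dx":-0.84,"dy":1.36,"dz":0,"wx":0,"wy":0,"wz":0},{"grip":1,"dx":-1.26,"dy":2.05,"dz":0,"wx":0,"wy":0,"wz":0},{"grip":1,"dx":-1.6,"dy":2.6,"dz":0,"wx":0,"wy":0,"wz":0},{"grip":1,"dx":-1.88,"dy":3.07,"dz":0,"wx":0,"wy":0,"wz":0},{"grip":1,"dx":-1.88,"dy":3.07,"dz":0,"wx":0,"wy":0,"wz":0},{"grip":1,"dx":-1.88,"dy":3.07,"dz":0,"wx":0,"wy":0,"wz":0},{"grip":1,"dx":-1.88,"dy":3.07,"dz":0,"wx":0,"wy":0,"wz":0}]'
```

```text
clock: 3.95
tcp_pos: [0.5179, -0.4024, 0.1369]
ee_rot: [2.736, -1.54, 0.009]
force: [3.0, -3.8, -2.8]
grip_width: 0.0133
```

```bash
python3 -m handwheel '[{"grip":-0.1,"dx":0,"dy":0,"dz":0,"wx":0,"wy":0,"wz":0},{"grip":-0.1,"dx":0,"dy":0,"dz":0,"wx":0,"wy":0,"wz":0},{"grip":-0.1,"dx":0,"dy":0,"dz":3,"wx":0,"wy":0,"wz":0},{"grip":-0.1,"dx":-0.5,"dy":0.1,"dz":7,"wx":0,"wy":0,"wz":8},{"grip":-0.1,"dx":-1.5,"dy":0.2,"dz":10,"wx":0,"wy":0,"wz":16},{"grip":-0.1,"dx":-3,"dy":0.4,"dz":10,"wx":0,"wy":0,"wz":24},{"grip":-0.1,"dx":-4.5,"dy":0.7,"dz":10,"wx":0,"wy":0,"wz":32},{"grip":-0.1,"dx":-6.5,"dy":1,"dz":10,"wx":0,"wy":0,"wz":40},{"grip":-0.1,"dx":-6.5,"dy":1,"dz":10,"wx":0,"wy":0,"wz":48},{"grip":-0.1,"dx":-6.5,"dy":1,"dz":10,"wx":0,"wy":0,"wz":56},{"grip":-0.1,"dx":-6.5,"dy":1,"dz":10,"wx":0,"wy":0,"wz":64},{"grip":-0.1,"dx":-6.5,"dy":1,"dz":10,"wx":0,"wy":0,"wz":72}]'
python3 -m handwheel '[{"grip":-0.1,"dx":0,"dy":0,"dz":0,"wx":0,"wy":0,"wz":3.7},{"grip":-0.1,"dx":0,"dy":0,"dz":0,"wx":0,"wy":0,"wz":3.7}]'
python3 - <<'E'
from h import *
m=camera_model("wrist");w=read_camera("wrist");cv2.imwrite("pics/w2.png",w)
o=status.get_obs();R=cv2.Rodrigues(o["ee_rot"])[0];print(o["tcp_pos"],np.degrees(np.arctan2(R[1,0],R[0,0])),o["grip_width"])
for n,z in dict(beam_mid=.085,shutter_tab=.136,cell_centre=.051,short_cell_centre=.035,cell=.006,stand=0).items():
    for r in mark_of(n,"wrist")[:2]: print(n,round(r["confidence"],2),np.round(r["location"]),np.round(atz("wrist",r["location"],z,m),3))
E
```

```text
clock: 5.15
tcp_pos: [0.4524, -0.3915, 0.2368]
ee_rot: [-3.117, -0.371, -0.008]
force: [-0.4, 0.5, 0.3]
grip_width: 0.0469
clock: 5.35
tcp_pos: [0.4521, -0.3907, 0.2366]
ee_rot: [-3.102, -0.471, -0.008]
force: [0.4, 0.2, 0.2]
grip_width: 0.0471
[ 0.45214591 -0.39084676  0.23668384] 17.204818152753116 0.04671402450509254
beam_mid 0.7 [333. 315.] [ 0.49  -0.456  0.085]
shutter_tab 0.92 [400. 292.] [ 0.518 -0.401  0.136]
cell_centre 0.86 [482. 323.] [ 0.653 -0.44   0.051]
cell_centre 0.64 [315. 225.] [ 0.454 -0.393  0.051]
short_cell_centre 0.71 [261.  61.] [ 0.365 -0.266  0.035]
short_cell_centre 0.23 [318. 216.] [ 0.455 -0.388  0.035]
cell 0.85 [314. 213.] [ 0.453 -0.392  0.006]
cell 0.84 [464. 304.] [ 0.65  -0.44   0.006]
stand 0.8 [315. 215.] [ 0.456 -0.395  0.   ]
```

View pics/w2.png

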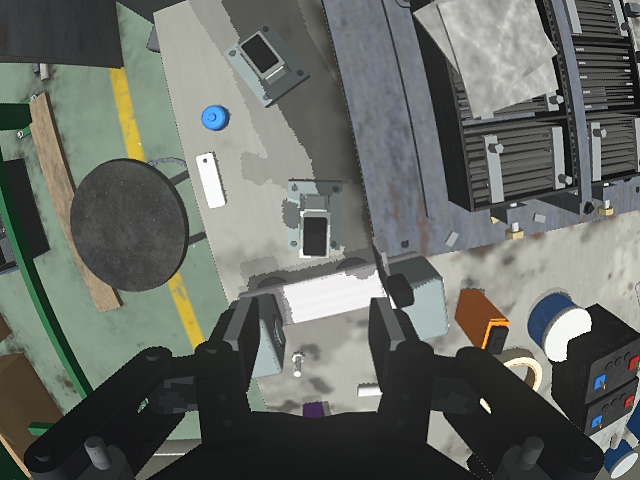

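The shutter tab now reads (0.518,-0.401), 35 mm along +y. The tall cell's stopper at (314,237) is centred between the fingers at (243..385) and square to them. Descending.

```bash
python3 -m handwheel '[{"grip":-0.1,"dx":0.1,"dy":0.1,"dz":-4,"wx":0,"wy":0,"wz":0},{"grip":-0.1,"dx":0.1,"dy":0.1,"dz":-8,"wx":0,"wy":0,"wz":0},{"grip":-0.1,"dx":0.1,"dy":0.1,"dz":-12,"wx":0,"wy":0,"wz":0},{"grip":-0.1,"dx":0.1,"dy":0.1,"dz":-14,"wx":0,"wy":0,"wz":0},{"grip":-0.1,"dx":0.1,"dy":0.1,"dz":-14,"wx":0,"wy":0,"wz":0}]'
python3 -m handwheel '[{"grip":-0.1,"dx":0,"dy":0,"dz":-1,"wx":0,"wy":0,"wz":0},{"grip":-0.1,"dx":0,"dy":0,"dz":-2,"wx":0,"wy":0,"wz":0},{"grip":-0.1,"dx":0,"dy":0,"dz":-3,"wx":0,"wy":0,"wz":0},{"grip":-0.1,"dx":0,"dy":0,"dz":-3.1,"wx":0,"wy":0,"wz":0}]'
python3 - <<'E'
from h import *
cv2.imwrite("pics/w3.png",read_camera("wrist"))
E
```

```text
clock: 6.2
tcp_pos: [0.451, -0.3878, 0.0928]
ee_rot: [-3.096, -0.469, -0.001]
force: [-0.8, 0.0, -0.2]
grip_width: 0.0468
clock: 6.6
tcp_pos: [0.4505, -0.3873, 0.0609]
ee_rot: [-3.095, -0.469, 0.0]
force: [0.0, 0.6, -0.3]
grip_width: 0.0474
```

View pics/w3.png

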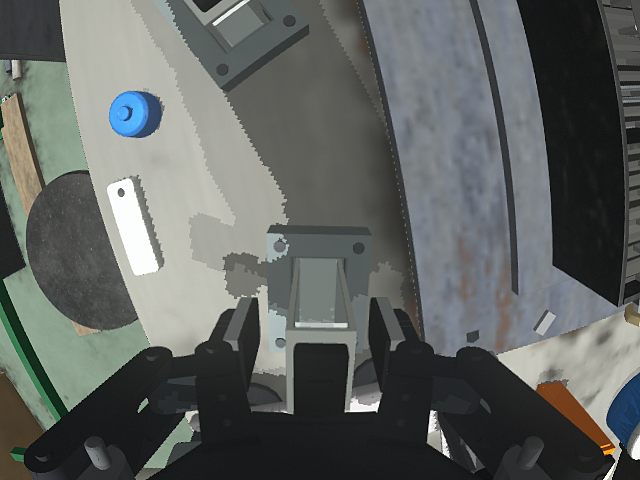

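The cell at (286..352) stands between the fingers, with a small offset along its long side. I'll correct by about 4 mm and then close.

```bash
python3 -m handwheel '[{"grip":-0.1,"dx":0.25,"dy":-0.4,"dz":0.2,"wx":0,"wy":0,"wz":0},{"grip":-0.1,"dx":0.25,"dy":-0.4,"dz":0.2,"wx":0,"wy":0,"wz":0},{"grip":1,"dx":0.25,"dy":-0.4,"dz":0.2,"wx":0,"wy":0,"wz":0},{"grip":1,"dx":0.25,"dy":-0.4,"dz":0.2,"wx":0,"wy":0,"wz":0},{"grip":1,"dx":0.25,"dy":-0.4,"dz":0.2,"wx":0,"wy":0,"wz":0},{"grip":1,"dx":0.25,"dy":-0.4,"dz":0.2,"wx":0,"wy":0,"wz":0},{"grip":1,"dx":0.25,"dy":-0.4,"dz":0.2,"wx":0,"wy":0,"wz":0},{"grip":1,"dx":0.25,"dy":-0.4,"dz":0.2,"wx":0,"wy":0,"wz":0}]' 40
```

```text
clock: 7.45
tcp_pos: [0.4536, -0.3919, 0.0639]
ee_rot: [-3.097, -0.469, -0.001]
force: [0.5, -0.1, 5.4]
grip_width: 0.0234
```

```bash
python3 -m handwheel '[{"grip":1,"dx":0,"dy":0,"dz":1,"wx":0,"wy":0,"wz":0},{"grip":1,"dx":0,"dy":0,"dz":3,"wx":0,"wy":0,"wz":0},{"grip":1,"dx":0,"dy":0,"dz":6,"wx":0,"wy":0,"wz":0},{"grip":1,"dx":0,"dy":0,"dz":9,"wx":0,"wy":0,"wz":0},{"grip":1,"dx":0,"dy":0,"dz":12,"wx":0,"wy":0,"wz":0},{"grip":1,"dx":0,"dy":0,"dz":15,"wx":0,"wy":0,"wz":0},{"grip":1,"dx":0,"dy":0,"dz":17,"wx":0,"wy":0,"wz":0},{"grip":1,"dx":0,"dy":0,"dz":17,"wx":0,"wy":0,"wz":0}]'
python3 -m handwheel '[{"grip":1,"dx":0.4,"dy":-0.7,"dz":0,"wx":0,"wy":0,"wz":-7},{"grip":1,"dx":0.8,"dy":-1.4,"dz":0,"wx":0,"wy":0,"wz":-14},{"grip":1,"dx":1.2,"dy":-2.1,"dz":0,"wx":0,"wy":0,"wz":-21},{"grip":1,"dx":1.6,"dy":-2.8,"dz":0,"wx":0,"wy":0,"wz":-28},{"grip":1,"dx":2,"dy":-3.5,"dz":0,"wx":0,"wy":0,"wz":-35},{"grip":1,"dx":2.4,"dy":-4.2,"dz":0,"wx":0,"wy":0,"wz":-42},{"grip":1,"dx":2.8,"dy":-4.9,"dz":0,"wx":0,"wy":0,"wz":-49},{"grip":1,"dx":3.2,"dy":-5.6,"dz":0,"wx":0,"wy":0,"wz":-56},{"grip":1,"dx":3.6,"dy":-6.2,"dz":0,"wx":0,"wy":0,"wz":-63},{"grip":1,"dx":3.9,"dy":-6.7,"dz":0,"wx":0,"wy":0,"wz":-70},{"grip":1,"dx":3.9,"dy":-6.7,"dz":0,"wx":0,"wy":0,"wz":-75.7},{"grip":1,"dx":3.9,"dy":-6.7,"dz":0,"wx":0,"wy":0,"wz":-75.7}]'
python3 - <<'E'
from h import *
m=camera_model("wrist");w=read_camera("wrist");cv2.imwrite("pics/w4.png",w)
o=status.get_obs();R=cv2.Rodrigues(o["ee_rot"])[0];print(o["tcp_pos"],np.degrees(np.arctan2(R[1,0],R[0,0])),R[:,2],o["grip_width"],o["joint_positions"])
zc=o["tcp_pos"][2]-.0129
for n,z in dict(beam_mid=.085,shutter_tab=.136,cell_centre=zc,cell=zc-.045,gauge=0,short_cell_centre=.035).items():
    for r in mark_of(n,"wrist")[:2]: print(n,round(r["confidence"],2),np.round(r["location"]),np.round(atz("wrist",r["location"],z,m),3))
E
```

```text
clock: 8.25
tcp_pos: [0.4548, -0.3932, 0.2374]
ee_rot: [-3.101, -0.47, -0.006]
force: [0.1, -0.1, -0.8]
grip_width: 0.0236
clock: 9.45
tcp_pos: [0.4929, -0.4593, 0.2348]
ee_rot: [-2.739, 1.533, -0.003]
force: [0.4, -0.4, -1.7]
grip_width: 0.0235
[ 0.4929898  -0.45929937  0.23515193] -58.350402691534505 [ 3.49515569e-03  9.79139365e-04 -9.99993413e-01] 0.02345288980969548 [-0.8472736   0.36510437  0.07955583  1.28366773  0.00326777  1.74193021]
beam_mid 0.8 [313. 233.] [ 0.49  -0.459  0.085]
shutter_tab 0.89 [255. 170.] [ 0.518 -0.399  0.136]
cell_centre 0.92 [487. 282.] [ 0.545 -0.519  0.222]
cell_centre 0.71 [394.  58.] [ 0.599 -0.429  0.222]
cell 0.94 [384.  67.] [ 0.605 -0.431  0.177]
cell 0.86 [476. 266.] [ 0.545 -0.537  0.177]
gauge 0.86 [315. 211.] [ 0.491 -0.461  0.   ]
short_cell_centre 0.93 [ 92. 229.] [ 0.364 -0.266  0.035]
```

View pics/w4.png

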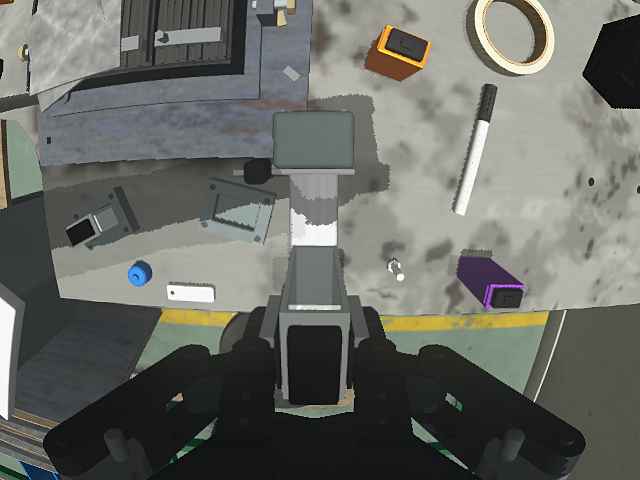

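The cell is held by its frosted faces, square to the rail and in line with the lamp head (both at column ≈314). The beam middle reads (0.491,-0.459). I'll lower it, staying about 6 mm above nominal because at lens height the underside clears the rail by only 2 mm.

```bash
python3 -m handwheel '[{"grip":1,"dx":0,"dy":0,"dz":-3,"wx":0,"wy":0,"wz":0},{"grip":1,"dx":0,"dy":0,"dz":-6,"wx":0,"wy":0,"wz":0},{"grip":1,"dx":0,"dy":0,"dz":-9,"wx":0,"wy":0,"wz":0},{"grip":1,"dx":0,"dy":0,"dz":-11.5,"wx":0,"wy":0,"wz":0},{"grip":1,"dx":0,"dy":0,"dz":-13,"wx":0,"wy":0,"wz":0},{"grip":1,"dx":0,"dy":0,"dz":-13,"wx":0,"wy":0,"wz":0},{"grip":1,"dx":0,"dy":0,"dz":-13,"wx":0,"wy":0,"wz":0}]'
python3 - <<'E'
from h import *
m=camera_model("wrist");w=read_camera("wrist")
s=read_camera("scene");t=read_camera("top")
o=status.get_obs();R=cv2.Rodrigues(o["ee_rot"])[0];print(o["tcp_pos"],np.degrees(np.arctan2(R[1,0],R[0,0])),R[:,2],o["grip_width"],o["force"])
cv2.imwrite("pics/f.png",np.hstack([cv2.resize(w,(400,300)),cv2.resize(s[150:390,220:540],(400,300))]))
for c in("wrist","scene","top"):
 for n,z in dict(beam_mid=.085,shutter_tab=.136,cell_centre=.091,short_cell_centre=.035,gauge=0).items():
    for r in mark_of(n,c)[:2]: print(c,n,round(r["confidence"],2),np.round(r["location"]),np.round(atz(c,r["location"],z,m if c=="wrist" else None),3))
E
```

```text
clock: 10.5
tcp_pos: [0.4941, -0.4604, 0.108]
ee_rot: [-2.741, 1.532, -0.011]
force: [-0.4, -0.0, -1.3]
grip_width: 0.0237
[ 0.49478028 -0.46123838  0.1094014 ] -58.41491403408269 [ 0.00835522 -0.00452205 -0.99995487] 0.023570891245272074 [-1.35581855  0.11175173 -1.12308808]
wrist shutter_tab 0.66 [190. 216.] [ 0.518 -0.401  0.136]
wrist shutter_tab 0.17 [148. 354.] [ 0.464 -0.408  0.136]
wrist cell_centre 0.96 [438.  11.] [ 0.631 -0.435  0.091]
wrist cell_centre 0.95 [553. 346.] [ 0.538 -0.59   0.091]
wrist short_cell_centre 0.73 [ 10. 270.] [ 0.365 -0.265  0.035]
wrist gauge 0.63 [311. 247.] [ 0.493 -0.458  0.   ]
scene beam_mid 0.81 [379. 267.] [ 0.489 -0.458  0.085]
scene shutter_tab 0.7 [368. 228.] [ 0.516 -0.411  0.136]
scene cell_centre 0.88 [485. 316.] [ 0.476 -0.659  0.091]
scene cell_centre 0.84 [223. 199.] [ 0.476 -0.043  0.091]
scene short_cell_centre 0.92 [254. 278.] [ 0.362 -0.26   0.035]
scene gauge 0.82 [378. 300.] [ 0.499 -0.456  0.   ]
top cell_centre 0.66 [178. 218.] [0.533 0.026 0.091]
top cell_centre 0.56 [377. 174.] [ 0.652 -0.435  0.091]
```

View pics/f.png

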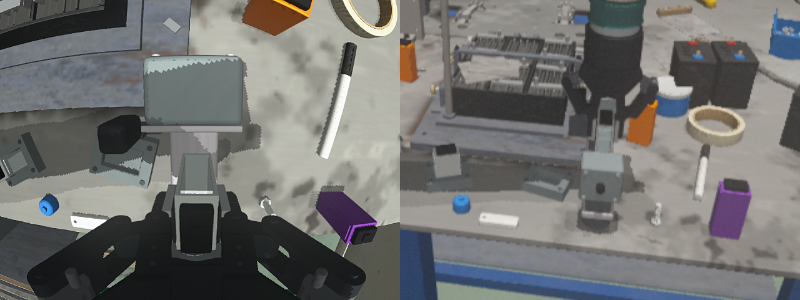

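The cell hangs between the heads, clear of the gauge and upright. The stand is empty, and the short cell and bystanders haven't moved. It sits about 11 mm high and 4 mm off sideways, so I'll trim it.

```bash
python3 -m handwheel '[{"grip":1,"dx":-0.1,"dy":0.12,"dz":-0.3,"wx":0,"wy":0,"wz":0},{"grip":1,"dx":-0.2,"dy":0.25,"dz":-0.5,"wx":0,"wy":0,"wz":0},{"grip":1,"dx":-0.2,"dy":0.25,"dz":-0.5,"wx":0,"wy":0,"wz":0},{"grip":1,"dx":-0.2,"dy":0.25,"dz":-0.5,"wx":0,"wy":0,"wz":0},{"grip":1,"dx":-0.2,"dy":0.25,"dz":-0.5,"wx":0,"wy":0,"wz":0},{"grip":1,"dx":-0.2,"dy":0.25,"dz":-0.5,"wx":0,"wy":0,"wz":0}]'
python3 - <<'E'
from h import *
m=camera_model("wrist");w=read_camera("wrist");r=trace("cell_centre","wrist")
for k in r[:4]:print(k["confidence"],k["bbox"])
t=read_camera("top");print([ (k["confidence"],atz("top",k["location"],.136)) for k in mark_of("shutter_tab","top")])
o=status.get_obs();R=cv2.Rodrigues(o["ee_rot"])[0];print(o["tcp_pos"],np.degrees(np.arctan2(R[1,0],R[0,0])),R[:,2],o["grip_width"],o["force"],abs(o["qvel"]).max())
# predicted pixel columns across beam: stopper top centre, from frame-projected points
E=np.linalg.inv(m["extrinsics"]);f=240/np.tan(np.radians(m["vertical_fov"])/2)
def px(p):
  q=(E@np.r_[p,1])[:3];rr=np.hypot(*q[:2]);return q[:2]/rr*np.arctan2(rr,q[2])*f+[m["cx"],m["cy"]]
c=np.array([.492,-.4587]);u=np.array([np.cos(np.radians(31.5)),np.sin(np.radians(31.5))])
print("lamp head front top ctr",px(np.r_[c+.0475*u,.113]),"stopper top",px(np.r_[c,.136]))
cv2.imwrite("pics/f2.png",w[60:460,150:490])
E
```

```text
clock: 12.0
tcp_pos: [0.4917, -0.4576, 0.1023]
ee_rot: [-2.741, 1.533, -0.009]
force: [-0.2, -0.8, -0.4]
grip_width: 0.0233
0.95 [512.1, 309.3, 613.0, 396.1]
0.94 [395.3, 2.4, 512.8, 56.8]
0.6 [278.8, 245.5, 350.5, 408.7]
[]
[ 0.49173508 -0.45754185  0.10224349] -58.418931034162426 [ 0.00583125 -0.0017274  -0.99998151] 0.023455284361179673 [ 0.75437304 -0.02203479 -1.18087748] 0.0019619331026156815
lamp head front top ctr [320.18517903 217.49369108] stopper top [320.36481523 376.88035665]
```

View pics/f2.png

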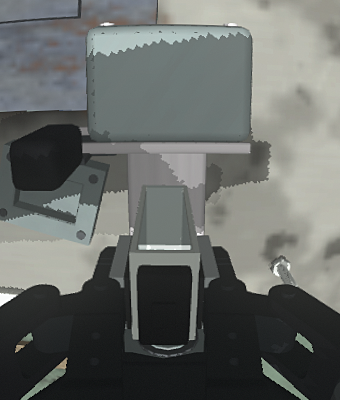

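Final view: the lamp head's front edge is centred at column ≈319 and the cell top at ≈315, so the cell is under 2 mm off sideways. Nothing is touching and the arm is steady. Handing in.

```bash
python3 -c "
from plant import env; print(env.job_done())"
```

```text
the job is handed in; nothing more can be done
None
```

I slid the shutter open 35 mm to its stop. Then I gripped the tall cell by its frosted faces at 40 N, lifted it out of its stand and lowered it into the light path. I handed the job in at about 12 s while still holding it there. The hand-in gives no verdict.

Last checks before hand-in:
- **Position:** the cell is within about 2 mm sideways and an estimated 4 mm above nominal. I left it slightly high because at lens height its underside clears the rail by only 2 mm.
- **Angle:** the fingers are square to the beam within about 1° and the tool is upright within 0.4°.
- **Grip and steadiness:** the finger opening held at 23.4 mm, the outside force was about 1 N, and the arm was still.
- **Everything else:** the tab still read fully open in the wrist view just before the final trim. The short cell and bystanders looked unmoved.

**Checks that disagreed or failed:**
- The networks missed the held cell as a point in the last pictures, so its position comes from the tool pose and the wrist picture.
- After the final trim, the top camera found no tab because the arm hid it. The scene camera's earlier reading put the tab about 10 mm off the wrist's.

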